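# Clamp the order pad in the screw press

### The arm

A 6-joint arm with a two-finger parallel gripper is mounted at the origin on the work surface; the furniture and walls round the work are solid. World frame = base frame: x ahead of the robot, y to its left, z up, the work surface at z = 0. Lengths are in m, angles in degrees, forces in N, time in s.
With the tool pointing down it reaches from about 0.4 to 0.825 m from the base axis. Payload 7 kg.
Tool frame: the origin (TCP) lies midway between the tips of the shut fingers; the grasp point (between the pads) lies 19 mm behind it; z points along the fingers, y is the line along which they close (so a half turn about z gives the same grasp; the last joint's range is limited). The gripper opens to 88 mm and grips with 3 to 60 N. Pads are 19 mm wide; open, the fingers measure 130 mm over their backs; the gripper's body (78 mm by 193 mm) begins 47 mm behind the grasp point.
Start: joints at [85.491, 20.546, 0.682, 0, -70.136, -16.507], TCP at [0.242, 0.63, 0.227] pointing down, gripper open.
Joint ranges: [-176.03, 176.03], [-82.01, 121.73], [-58.28, 71.71], [-173.87, 95.51], [-174.79, -0.11], [-173.66, 173.66]. Speed limits (degrees/s): [136.94, 136.94, 172.46, 180, 180, 180].

### API

Orientations are given as [roll, pitch, yaw] about the fixed x, y, z axes, in that order (R = Rz(yaw) Ry(pitch) Rx(roll)).
In Python, from plant import ctrl gives the robot as it stands. The module is installed in compiled form; this text tells all that it offers.
- The arm moves only by the tool send_rows, never from a script. Its argument "plan" is a list that holds one entry, the list of rows, each a list of 6 numbers: the shift along the tool's x, y, z in cm, then the turn, a rotation vector about the tool's x, y, z in degrees. A call has 1 to 8 rows; each row is the pose to reach, as a shift and turn from the pose commanded when the call began, along the tool's axes at that moment; what a row does not reach only later rows make up. A row lasts 1/12 s, in which the tool goes at most 41.7 mm and 7.16 degrees, less where a joint would pass 70% of its speed; a pose out of reach is approached as far as the arm can. A call with a gripper value outside its range is refused whole. "fingers" is the opening, from 0 (shut) to 1 (fully open), set as the call begins (left out, the last holds). The fingers move at their own pace and stop on an object; the grip force is fixed at half the most. Time passes only in rows, so rows that repeat a pose let the fingers close. It gives the time, the measured TCP pose, the force, the opening and the grip force at its end, in the units of the state.
- ctrl.get_obs(): the state, without advancing time (a new reading comes with each control period).
- ctrl.snapshot(name): name is "scene" or "top"; returns a dict with "img" (480x640x3 uint8, red, green, blue), "K" (3x3 intrinsics, pixels), "k1" (the pictures are not rectified: a ray, as slopes to the right and down, at radius r is drawn at 1 + k1 r^2 times it, then the intrinsics apply), "pose" (4x4, takes a point from camera to world coordinates). Camera axes: x right, y down, z forward; pixel columns grow to the right and rows downward; lengths in m; the calibration is good to about 2 mm. A picture is of the moment at which its call begins. There is no depth.
- ctrl.close_job(): hands the job in; it is judged then, once.
The state is a dict: "clock": time; "joint_pos": joint angles; "qvel": joint speeds; "tau": joint torques, N m; "tool_pos": TCP position; "orientation": TCP orientation; "force": force on the tool from outside, world axes, zero at the start; "moment": the same for the moment, N m; "opening": finger opening in m; "gripper_force": force on a finger pad.
Only numpy, scipy, OpenCV 4.12 (cv2) and the standard library are available. Lean on these libraries where they do the work, as an engineer would, in place of code of your own. Each camera call takes 0.05 s, during which the arm holds its last target. There are 200 camera calls.

### The job

With a fingertip, push the order pad along its guides until it is fully home against the rear lip of the little screw press. Then tighten the press: stroke the wings of its thumbscrew round clockwise (seen from above) with the fingertip, stroke after stroke, until the screw is fully tight and its foot clamps the pad. Do not pick anything up, and leave the things standing around it where they are.

Things in the scene. Friction and masses are not known exactly. Their poses are not given: they have to be found in the camera images.
- press: Small screw press fixed to the table: light wooden board 150 (along its x) x 118 (y) x 8 mm with two low side guides along x, 88 mm apart inside, tops at z 16 mm; rear lip, steel bridge and upright plate as listed. Origin: middle of the board's underside, under the screw's axis, 1.5 mm above z = 0; z up, +x from the open front end, where the pad goes in, towards the rear lip.
- lip (a point): Wooden rear lip of the press, across its y: middle of the top edge of its front face (x = +63.5 mm, z = 21 mm in the press's frame). Axes as the press's. The pad's rear edge comes to rest against it.
- bridge (a point): Steel bridge over the middle of the board: 34 mm along the press's x, 118 mm along y, underside z 39 mm, top z 48 mm, with a bush round the screw 1.5 mm higher; legs at both ends. The point is the middle of its top, on the screw's axis. Axes as the press's.
- plate (a point): Upright steel plate behind the screw, 50 mm wide along the press's y, from the bridge up to z 85 mm; the point is the middle of the top of its front face (x = +32 mm). It leaves 4 mm to the sweep of the wings, so a finger cannot circle the screw: work from the front and the sides. Axes as the press's.
- order_pad: Blue order pad, loose, 124 mm along its x, 76 to 82 mm along its y, 11 mm thick (14 at the wire); origin at the middle of its underside. It lies on the board (underside z 8 mm) between the side guides with a few mm of play, its x along the press's x, and sticks out of the front end; it slides in along the press's +x. Fully home its origin is at x = +1.5 mm in the press's frame.
- wing_screw (a joint): Turn of the vertical thumbscrew in rad, growing clockwise seen from above (tightening): 0 backed off, 9.42 fully tight at a hard stop. Starts between 1.0 and 3.2, stays where left (friction about 0.05 N m), sinks 4 mm a turn (6 mm in all), bringing its foot onto the pad. At 0 the wings lie along the press's x; at q they are turned q clockwise from there.
- wings (a point): Middle of the brass thumbscrew's wings, on its vertical axis, 69.5 mm above the press's origin when backed off, 63.5 mm when tight. Two flat round wings, 5 mm thick, 21 mm high (10.5 mm above and below this point), reach along this point's +x and -x to 28 mm from the axis; the hub between them is 22 mm across. The point turns with the screw; z up.
- foot: Round steel foot of the thumbscrew, under the bridge, 34 mm across, 6 mm high; origin at the centre of its underside. It sinks with the screw without turning: clear of the pad while loose, pressing on the pad over the last half radian or so.
- salt_shaker: Salt shaker standing to the left, 44 mm across, 90 mm tall, origin at the centre of its underside. Not part of the job.
- toothpicks: Pot of toothpicks standing to the left, 38 mm across, 72 mm tall, origin at the centre of its underside. Not part of the job.
- tumbler: Glass tumbler standing to the right, 84 mm across, 85 mm tall, origin at the centre of its underside. Not part of the job.
- matchbox: Matchbox lying to the right, 36 x 57 x 15 mm, origin at the centre of its underside. Not part of the job.

How it is judged:
By the outcome, as a careful person would: the job done as asked, in the order asked, and still so for the second after the job is handed in, with the robot touching nothing.
It also fails if it takes over 72 s, if anything falls off the work surface, if the arm or the gripper's body presses on something with over 40 N, if the wrist force passes 120 N, or if a joint passes its speed limit or range.

## Working session

There is one attempt and no reset: what is moved stays moved. The work goes in short steps, Python scripts to look and compute and a tool call to move; the robot and the scene stay as the last step left them, time stands still between calls to the robot, and variables do not carry over. Pictures are saved under pics/ and viewed, at most 10 in all, crops included, and the job is handed in when it is done.

Besides the shell and the picture viewer there is one more tool, called after "Request:" as name([rows], argument=value, ...), one row to a line, values as JSON. send_rows: Moves the arm, as the interface text tells. Its arguments: {"type":"object","properties":{"plan":{"type":"array","items":{"type":"array","items":{"type":"array","items":{"type":"number"}}}},"fingers":{"type":"number"}},"required":["plan"]}

```bash
mkdir -p pics; cat > h.py <<'E'
import numpy as np, cv2
from plant import ctrl
def snap(n,f):
    s=ctrl.snapshot(n); cv2.imwrite('pics/'+f+'.png',s['img'][:,:,::-1]); np.savez(f+'.npz',**{k:np.array(v) for k,v in s.items()}); return s
def D(s): return np.array([float(s['k1']),0,0,0])
def und(u,s):
    # pixel -> slopes (forward model x*(1+k1 r2))
    return cv2.undistortPoints(np.array(u,float).reshape(-1,1,2),s['K'],D(s)).reshape(-1,2)
def onz(u,z,s):
    x=und(u,s); P=np.array(s['pose']); d=np.c_[x,np.ones(len(x))]@P[:3,:3].T; c=P[:3,3]
    return c+d*((np.atleast_1d(z)-c[2])/d[:,2])[:,None]
def proj(p,s):
    P=np.linalg.inv(np.array(s['pose'])); 
    return cv2.projectPoints(np.array(p,float).reshape(-1,1,3),cv2.Rodrigues(P[:3,:3])[0],P[:3,3],s['K'],D(s))[0].reshape(-1,2)
def load(f): return dict(np.load(f+'.npz'))
E
python3 - <<'E'
from h import *
for n in('scene','top'):
    s=snap(n,n+'0'); print(n,s['K'],s['k1'],s['pose'])
print(ctrl.get_obs())
E
```

```text
scene [[489.74595086   0.         314.98152569]
 [  0.         489.74595086 247.09795336]
 [  0.           0.           1.        ]] -0.006234654094299871 [[ 0.88515481 -0.20766699  0.4163837   0.06166881]
 [-0.46516289 -0.3734862   0.80257806 -1.06938726]
 [-0.0111554  -0.90409207 -0.42719209  0.6260091 ]
 [ 0.          0.          0.          1.        ]]
top [[467.17610323   0.         327.04841064]
 [  0.         467.17610323 239.95551096]
 [  0.           0.           1.        ]] 0.024435720676956287 [[ 0.0070233  -0.99483545  0.10125755  0.47764622]
 [-0.99997137 -0.00727231 -0.00209022 -0.08597862]
 [ 0.0028158  -0.10123997 -0.99485805  1.05174144]
 [ 0.          0.          0.          1.        ]]
{'clock': 0.1, 'joint_pos': array([ 8.54912153e+01,  2.05869270e+01,  6.38575429e-01, -1.85328181e-02,
       -7.01358305e+01, -1.65072148e+01]), 'qvel': array([-0.05226912, -0.11230176,  0.08210727,  0.08257976,  0.01348032,
       -0.07762769]), 'tau': array([-2.54306702e-03, -5.84166062e+01,  2.93751132e+01,  7.01552823e+00,
        1.01453962e-02, -5.32030185e-05]), 'tool_pos': array([0.24193382, 0.62967688, 0.22571503]), 'orientation': array([ 1.79914337e+02, -7.21658488e-03, -2.10223043e+01]), 'force': array([0.53655255, 0.15869025, 0.3590922 ]), 'moment': array([-0.03765412, -0.01042171,  0.00017885]), 'gripper_force': 0.0, 'opening': 0.08764923603932129}
```

View pics/scene0.png

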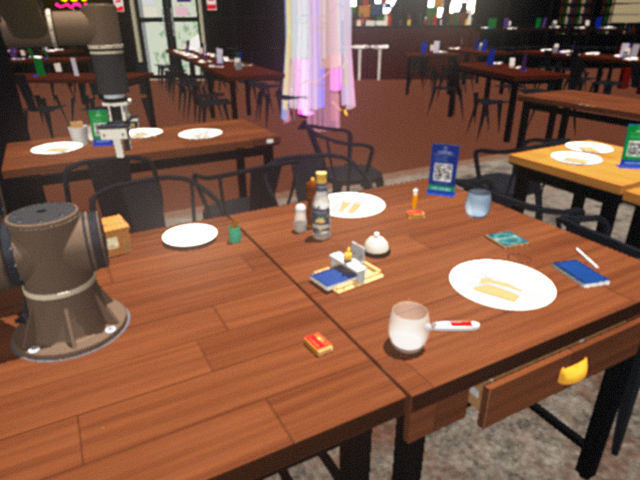

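View pics/top0.png

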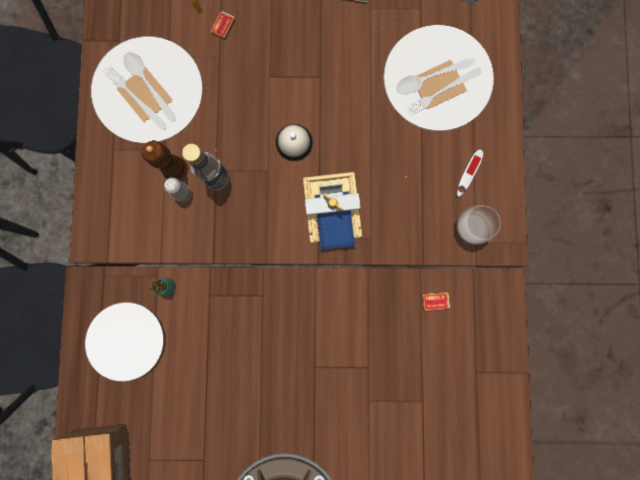

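The press is at about (333,207) in the top view, with its front end towards the robot. The pad sticks out at about (337,235). I'll enlarge both views.

```bash
python3 - <<'E'
from h import *
a=cv2.imread('pics/top0.png')[165:255,285:385]; b=cv2.imread('pics/scene0.png')[230:300,300:395]
a=cv2.resize(a,None,fx=6,fy=6,interpolation=cv2.INTER_CUBIC)
cv2.imwrite('pics/a.png',a)
cv2.imwrite('pics/b.png',cv2.resize(b,None,fx=8,fy=8,interpolation=cv2.INTER_CUBIC))
E
```

```text
(no output)
```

View pics/a.png

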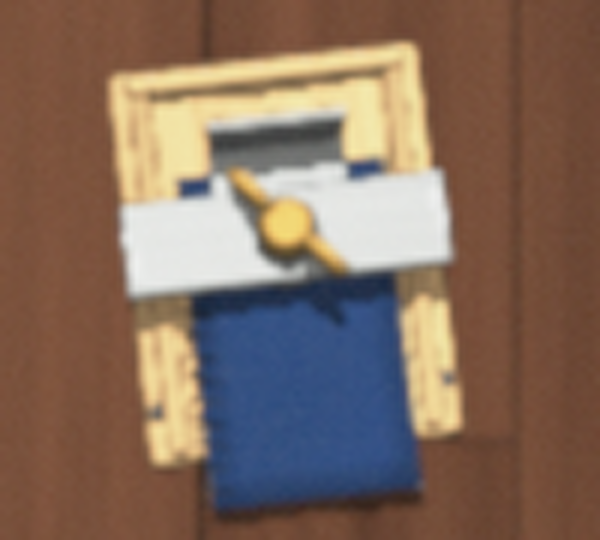

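View pics/b.png

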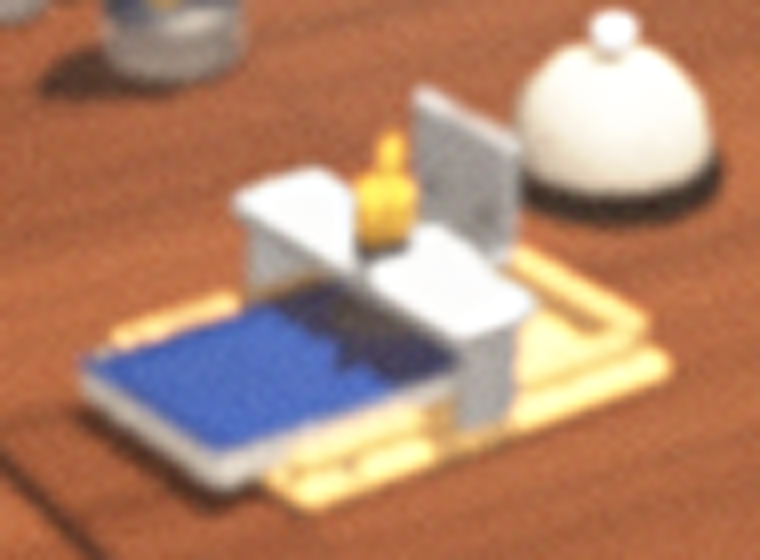

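```bash
cat > fit.py <<'E'
from h import *
from scipy.optimize import least_squares
T=load('top0');S=load('scene0')
a=lambda u:(np.array(u)+.5)/6-.5+[285,165]
b=lambda u:(np.array(u)+.5)/8-.5+[300,230]
top=[((121,208),(17,59,48)),((441,168),(17,-59,48)),((453,258),(-17,-59,48)),((129,297),(-17,59,48)),((152,467),(-75,59,12)),((463,435),(-75,-59,12)),((415,42),(75,-59,21)),((112,76),(75,59,21))]
sc=[((235,200),(-17,59,48)),((455,335),(-17,-59,48)),((532,300),(17,-59,48)),((416,88),(32,25,85)),((520,150),(32,-25,85))]
def W(p,l):
    c,s=np.cos(p[2]),np.sin(p[2]); l=np.array(l,float)/1000
    return np.c_[p[0]+c*l[:,0]-s*l[:,1],p[1]+s*l[:,0]+c*l[:,1],l[:,2]+.0015]
def f(p): return np.r_[proj(W(p,[q for _,q in top]),T)-[a(u) for u,_ in top],proj(W(p,[q for _,q in sc]),S)-[b(u) for u,_ in sc]].ravel()
def ft(p): return f(p)[:16]
def inv(p,w):
    d=w[:,:2]-p[:2];c,s=np.cos(p[2]),np.sin(p[2]); return np.c_[c*d[:,0]+s*d[:,1],-s*d[:,0]+c*d[:,1]]*1000
if __name__=='__main__':
    for g in(f,ft):
        r=least_squares(g,[.55,-.1,.1]);p=r.x;print(p,np.degrees(p[2]));print(r.fun.reshape(-1,2).round(1).tolist())
    print('pad front top',inv(p,onz([a((215,505)),a((420,492))],.0205,T)),inv(p,onz([b((82,365)),b((215,452))],.0205,S)))
    w=inv(p,onz([a((232,172)),a((347,270)),a((287,224))],.069,T));print(w); d=w[1]-w[0];print('q',np.degrees(np.arctan2(-d[1],d[0])))
E
python3 fit.py
```

```text
[ 0.65874215 -0.09920314  0.11934344] 6.837875185685072
[[-0.2, -0.1], [0.4, 0.6], [0.2, 0.9], [0.2, 0.4], [-0.2, 0.1], [0.5, -0.4], [0.8, -1.3], [-0.9, -1.2], [-0.4, -0.5], [-0.1, -0.4], [0.8, 0.2], [-0.4, 0.8], [-1.3, -0.4]]
[ 0.65846166 -0.09898795  0.12122138] 6.9454732581174845
[[-0.3, 0.0], [0.2, 0.6], [0.1, 1.0], [0.1, 0.6], [-0.2, 0.3], [0.4, -0.4], [0.6, -1.2], [-1.1, -1.0]]
pad front top [[-91.76567132  36.75692938]
 [-95.58729898 -38.99810259]] [[-93.68596977  35.00622145]
 [-91.83753817 -35.64927434]]
[[ 21.65379869  17.26868463]
 [-18.03646219 -19.26929374]
 [  0.80468869  -0.02439506]]
q 137.3680152641935
```

Fit: press at (0.659, -0.099), yaw 6.8°; the pad is about 33 mm short of home, and the screw is at about 137° (2.4 rad). Next is a move planner, then I approach with the fingers shut.

```bash
cat > mv.py <<'E'
import json,sys,numpy as np
from scipy.spatial.transform import Rotation as Ro
# commanded pose c=[x,y,z,yaw]; tool down
PX,PY,PA=.6587,-.0991,6.85
def press(x,y): # mm -> world m
    c,s=np.cos(np.radians(PA)),np.sin(np.radians(PA)); return PX+(c*x-s*y)/1e3,PY+(s*x+c*y)/1e3
def rows(wps,c,n=None):
    """waypoints [x,y,z,yaw] -> calls of <=8 rows, steps limited; prints rounded rows, returns commanded end"""
    path=[];p=np.array(c,float)
    for w in wps:
        w=np.array(w,float);k=int(max(1,np.ceil(np.linalg.norm(w[:3]-p[:3])/.040),np.ceil(abs(w[3]-p[3])/7)))
        path+=[p+(w-p)*i/k for i in range(1,k+1)];p=w
    c=np.array(c,float)
    for i in range(0,len(path),8):
        out=[];R=Ro.from_euler('xyz',[180,0,c[3]],degrees=True)
        for q in path[i:i+8]:
            d=R.inv().apply(q[:3]-c[:3])*100
            out.append([round(v,1+(1)) for v in d]+[0,0,round(c[3]-q[3],1)])
        print(json.dumps(out)); l=out[-1]
        e=c.copy();e[:3]+=R.apply(np.array(l[:3])/100);e[3]-=l[5];c=e
    json.dump(list(c),open('c.json','w'));print('end',c.round(4))
E
echo '[0.242,0.63,0.227,-21.02]'>c.json
python3 - <<'E'
from mv import *
x,y=press(-118,0)
rows([[x,y,.2,6.85]],json.load(open('c.json')))
E
```

```text
[[2.6, 2.79, 0.13, 0, 0, -1.3], [5.2, 5.58, 0.26, 0, 0, -2.7], [7.8, 8.38, 0.39, 0, 0, -4.0], [10.4, 11.17, 0.51, 0, 0, -5.3], [13.0, 13.96, 0.64, 0, 0, -6.6], [15.61, 16.75, 0.77, 0, 0, -8.0], [18.21, 19.54, 0.9, 0, 0, -9.3], [20.81, 22.33, 1.03, 0, 0, -10.6]]
[[2.04, 3.23, 0.13, 0, 0, -1.3], [4.08, 6.45, 0.26, 0, 0, -2.7], [6.12, 9.67, 0.38, 0, 0, -4.0], [8.17, 12.89, 0.51, 0, 0, -5.3], [10.21, 16.12, 0.64, 0, 0, -6.7], [12.25, 19.34, 0.77, 0, 0, -8.0], [14.3, 22.56, 0.9, 0, 0, -9.3], [16.34, 25.78, 1.03, 0, 0, -10.6]]
[[1.41, 3.55, 0.13, 0, 0, -1.4], [2.83, 7.09, 0.25, 0, 0, -2.7], [4.24, 10.63, 0.38, 0, 0, -4.0], [5.66, 14.18, 0.51, 0, 0, -5.3], [7.08, 17.72, 0.64, 0, 0, -6.7]]
end [ 0.5416 -0.1132  0.2     6.88  ]
```

Request:
send_rows([
  [[2.6,2.79,0.13,0,0,-1.3],[5.2,5.58,0.26,0,0,-2.7],[7.8,8.38,0.39,0,0,-4.0],[10.4,11.17,0.51,0,0,-5.3],[13.0,13.96,0.64,0,0,-6.6],[15.61,16.75,0.77,0,0,-8.0],[18.21,19.54,0.9,0,0,-9.3],[20.81,22.33,1.03,0,0,-10.6]],
], fingers=0)

```text
clock: 0.77
tool_pos: [0.3564, 0.345, 0.216]
orientation: [180.0, 0.0, -10.3]
force: [0.4, 0.2, -1.1]
opening: 0.0396
gripper_force: 0.0
```

Request:
send_rows([
  [[2.04,3.23,0.13,0,0,-1.3],[4.08,6.45,0.26,0,0,-2.7],[6.12,9.67,0.38,0,0,-4.0],[8.17,12.89,0.51,0,0,-5.3],[10.21,16.12,0.64,0,0,-6.7],[12.25,19.34,0.77,0,0,-8.0],[14.3,22.56,0.9,0,0,-9.3],[16.34,25.78,1.03,0,0,-10.6]],
])

```text
clock: 1.43
tool_pos: [0.4705, 0.062, 0.206]
orientation: [-180.0, -0.0, 0.3]
force: [0.3, 0.2, 0.5]
opening: 0.0004
gripper_force: 0.0
```

Request:
send_rows([
  [[1.41,3.55,0.13,0,0,-1.4],[2.83,7.09,0.25,0,0,-2.7],[4.24,10.63,0.38,0,0,-4.0],[5.66,14.18,0.51,0,0,-5.3],[7.08,17.72,0.64,0,0,-6.7],[7.08,17.72,0.64,0,0,-6.7],[7.08,17.72,0.64,0,0,-6.7]],
])

```text
clock: 2.02
tool_pos: [0.5415, -0.1151, 0.1985]
orientation: [-180.0, 0.1, 6.7]
force: [0.4, -0.1, -0.0]
opening: 0.0004
gripper_force: 0.0
```

```bash
python3 - <<'E'
from h import *
o=ctrl.get_obs();print(o['tool_pos'],o['orientation'],o['joint_pos'],o['force'],o['opening'])
s=snap('scene','scene1');u=proj([o['tool_pos']],s)[0];print(u)
x,y=int(u[0]),int(u[1]);x0,y0=x-50,y-70
cv2.imwrite('pics/c.png',cv2.resize(s['img'][y0:y0+90,x0:x0+100,::-1],None,fx=6,fy=6,interpolation=cv2.INTER_CUBIC));print(x0,y0)
from mv import *
c=json.load(open('c.json'))
rows([[*press(-118,0),.0145,6.85]],c)
c=json.load(open('c.json'))
rows([[*press(-90,0),.0145,6.85]],c)
E
```

```text
[ 0.54147435 -0.11506015  0.19846696] [-1.79993880e+02  1.16423746e-01  6.65424762e+00] [ 8.26886312e+00  1.04190780e+01 -1.70635262e+01 -1.05824972e-02
 -6.26336013e+01  8.83902524e+01] [ 0.37001532 -0.08677221 -0.02565641] 0.00040625829920382225
[308.8207685 217.4454558]
258 147
[[-0.0, 0.0, 3.71, 0, 0, 0.0], [-0.0, 0.0, 7.42, 0, 0, 0.0], [-0.0, 0.0, 11.13, 0, 0, 0.0], [-0.0, 0.0, 14.84, 0, 0, 0.0], [-0.0, 0.0, 18.55, 0, 0, 0.0]]
end [ 0.5416 -0.1132  0.0145  6.88  ]
[[2.8, 0.0, 0.0, 0, 0, 0.0]]
end [ 0.5694 -0.1098  0.0145  6.88  ]
```

View pics/c.png

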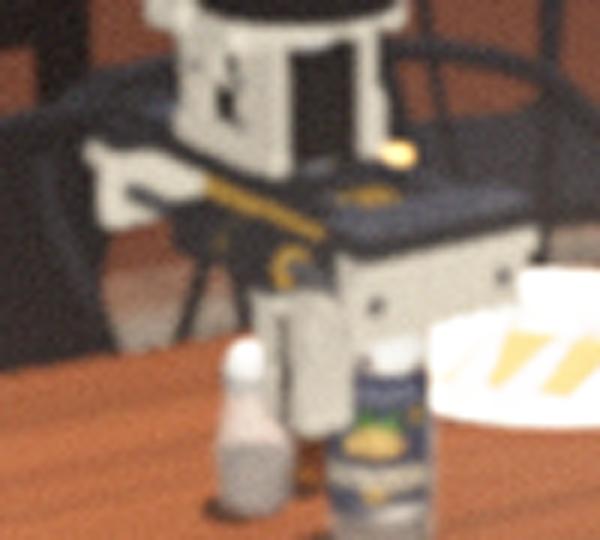

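The shut fingertips measure about 24 × 27 mm, and the TCP sits at the bottom centre of the finger. Now I descend in front of the pad and push.

Request:
send_rows([
  [[0,0,3.7,0,0,0],[0,0,7.4,0,0,0],[0,0,11.0,0,0,0],[0,0,14.8,0,0,0],[0,0,17.0,0,0,0],[0,0,18.4,0,0,0],[0,0,18.4,0,0,0]],
])

```text
clock: 2.65
tool_pos: [0.5391, -0.1119, 0.0126]
orientation: [-180.0, 0.3, 7.0]
force: [-0.9, 0.0, 0.3]
opening: 0.0004
gripper_force: 0.0
```

Request:
send_rows([
  [[0.5,0,0,0,0,0],[1.0,0,0,0,0,0],[1.4,0,0,0,0,0],[1.8,0,0,0,0,0],[2.2,0,0,0,0,0],[2.6,0,0,0,0,0],[3.0,0,0,0,0,0]],
])

```text
clock: 3.23
tool_pos: [0.5701, -0.11, 0.0166]
orientation: [180.0, 0.2, 6.9]
force: [-9.9, 0.2, 14.3]
opening: 0.0006
gripper_force: 6.5
```

Request:
send_rows([
  [[-0.3,0,-0.2,0,0,0],[-0.8,0,-0.3,0,0,0],[-0.8,0,-0.3,0,0,0],[-0.8,0,-0.3,0,0,0]],
])

```text
clock: 3.57
tool_pos: [0.5636, -0.1104, 0.0189]
orientation: [-180.0, -0.0, 6.9]
force: [-0.3, 0.7, 0.5]
opening: 0.0006
gripper_force: 0.0
```

```bash
python3 - <<'E'
from h import *
o=ctrl.get_obs();print(o['tool_pos'],o['orientation'],o['force'])
s=snap('scene','scene2');t=snap('top','top2')
u=proj([o['tool_pos']],s)[0];print(u,proj([o['tool_pos']],t))
A=cv2.resize(s['img'][215:300,300:395,::-1],None,fx=6,fy=6,interpolation=cv2.INTER_CUBIC)
cv2.imwrite('pics/d.png',A)
E
```

```text
[ 0.56355887 -0.11044246  0.0188691 ] [-1.79995074e+02 -4.35102607e-02  6.87535143e+00] [-0.30614167  0.73959209  0.46702565]
[316.94276605 281.32917937] [[337.03765154 248.64584379]]
```

View pics/d.png

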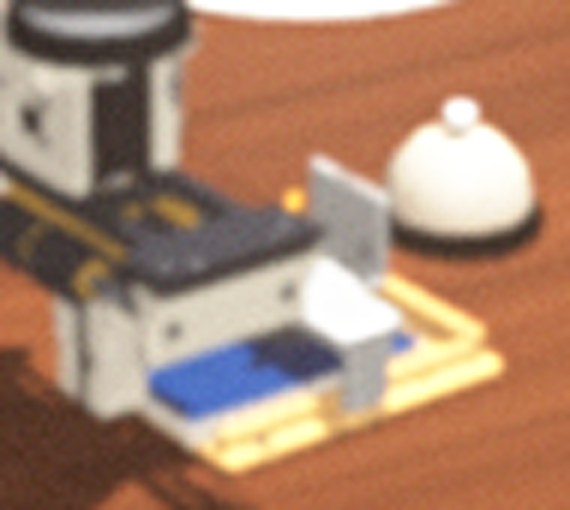

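The pad has moved a few mm and is still square. I'll retry slightly higher and slower, watching the force.

Request:
send_rows([
  [[0.2,0,0.2,0,0,0],[0.4,0,0.2,0,0,0],[0.6,0,0.2,0,0,0],[0.8,0,0.2,0,0,0],[0.9,0,0.2,0,0,0],[1.0,0,0.2,0,0,0]],
])

```text
clock: 4.17
tool_pos: [0.5735, -0.1092, 0.0164]
orientation: [-180.0, 0.0, 6.9]
force: [-0.3, 0.9, -0.3]
opening: 0.0007
gripper_force: 0.2
```

Request:
send_rows([
  [[0.1,0,0,0,0,0],[0.2,0,0,0,0,0],[0.3,0,0,0,0,0],[0.4,0,0,0,0,0],[0.5,0,0,0,0,0]],
])

```text
clock: 4.58
tool_pos: [0.5785, -0.1086, 0.0166]
orientation: [180.0, -0.0, 6.9]
force: [-1.3, 0.6, -0.2]
opening: 0.0001
gripper_force: 0.2
```

Request:
send_rows([
  [[0.1,0,0,0,0,0],[0.2,0,0,0,0,0],[0.3,0,0,0,0,0],[0.4,0,0,0,0,0],[0.5,0,0,0,0,0],[0.6,0,0,0,0,0],[0.7,0,0,0,0,0]],
])

```text
clock: 5.17
tool_pos: [0.5855, -0.1078, 0.0166]
orientation: [-180.0, 0.0, 6.9]
force: [0.4, 0.4, 0.7]
opening: 0.0004
gripper_force: 0.2
```

Request:
send_rows([
  [[0.05,0,0,0,0,0],[0.1,0,0,0,0,0],[0.15,0,0,0,0,0],[0.2,0,0,0,0,0],[0.2,0,0,0,0,0]],
])

```text
clock: 5.58
tool_pos: [0.5875, -0.1075, 0.0166]
orientation: [180.0, -0.0, 6.9]
force: [0.5, -0.2, -1.0]
opening: 0.0007
gripper_force: 0.2
```

Request:
send_rows([
  [[0.05,0,0,0,0,0],[0.1,0,0,0,0,0],[0.15,0,0,0,0,0],[0.2,0,0,0,0,0]],
])

```text
clock: 5.92
tool_pos: [0.5895, -0.1073, 0.0166]
orientation: [-180.0, -0.0, 6.9]
force: [0.2, 1.0, -0.1]
opening: 0.0003
gripper_force: 0.2
```

```bash
python3 - <<'E'
from h import *
s=snap('scene','scene3');t=snap('top','top3')
A=cv2.resize(s['img'][225:295,310:395,::-1],(510,420),interpolation=cv2.INTER_CUBIC)
cv2.imwrite('pics/e.png',A)
E
```

```text
(no output)
```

View pics/e.png

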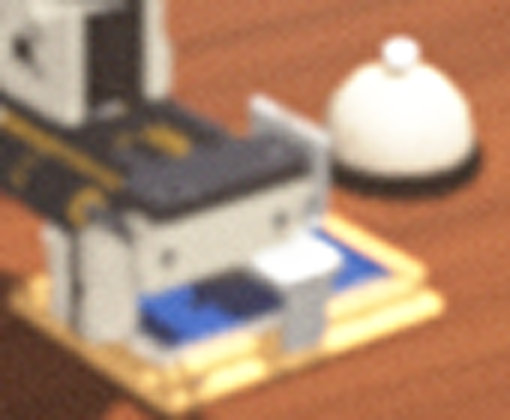

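The pad is nearly home: its rear edge is just short of the lip at about (395,272). I'll continue until it makes firm contact.

Request:
send_rows([
  [[0.05,0,0,0,0,0],[0.1,0,0,0,0,0],[0.15,0,0,0,0,0],[0.2,0,0,0,0,0]],
])

```text
clock: 6.35
tool_pos: [0.5907, -0.1072, 0.0164]
orientation: [-180.0, 0.1, 6.9]
force: [-4.0, 0.7, 3.1]
opening: 0.0004
gripper_force: 2.0
```

Request:
send_rows([
  [[0.05,0,0,0,0,0],[0.1,0,0,0,0,0],[0.15,0,0,0,0,0]],
])

```text
clock: 6.6
tool_pos: [0.5909, -0.1072, 0.0163]
orientation: [-180.0, 0.2, 6.9]
force: [-8.6, -0.1, 6.0]
opening: 0.0004
gripper_force: 4.8
```

The pad is firmly against the lip: motion stalled with the force rising to 8.6 N. Next I retreat and plan the stroke.

```bash
cat >> mv.py <<'E'
def st(th,z=.0595,R=33,b=12,gap=0):
    t=np.radians(th);r=np.array([np.cos(t),-np.sin(t)]);k=np.array([-np.sin(t),-np.cos(t)])
    p=R*r-(b+gap)*k; return [*press(*p),z,90+PA-th]
E
python3 - <<'E'
from mv import *
a=np.radians(6.88);c=[.5416+.0515*np.cos(a),-.1132+.0515*np.sin(a),.017,6.88];print(c)
s=st(115);u=s.copy();u[2]=.11
rows([[*press(-84,0),.018,6.85],[*press(-84,0),.11,6.85],u,s],c)
E
```

```text
[np.float64(0.5927291596813797), np.float64(-0.10703079986740843), 0.017, 6.88]
[[-1.76, -0.0, -0.1, 0, 0, 0.0], [-1.76, -0.0, -3.17, 0, 0, 0.0], [-1.76, -0.0, -6.23, 0, 0, 0.0], [-1.76, -0.0, -9.3, 0, 0, 0.0], [0.27, 0.87, -9.3, 0, 0, 6.3], [2.29, 1.75, -9.3, 0, 0, 12.5], [4.31, 2.63, -9.3, 0, 0, 18.8], [6.34, 3.5, -9.3, 0, 0, 25.0]]
[[-0.0, 0.0, 2.53, 0, 0, 0.0], [-0.0, 0.0, 5.05, 0, 0, 0.0]]
end [  0.6599  -0.1342   0.0595 -18.12  ]
```

Request:
send_rows([
  [[-1.76,0,-0.1,0,0,0],[-1.76,0,-3.17,0,0,0],[-1.76,0,-6.23,0,0,0],[-1.76,0,-9.3,0,0,0],[0.27,0.87,-9.3,0,0,6.3],[2.29,1.75,-9.3,0,0,12.5],[4.31,2.63,-9.3,0,0,18.8],[6.34,3.5,-9.3,0,0,25.0]],
])

```text
clock: 7.27
tool_pos: [0.6618, -0.1342, 0.1104]
orientation: [-179.9, -0.1, -18.4]
force: [0.2, -0.1, -0.4]
opening: 0.0004
gripper_force: 0.0
```

Request:
send_rows([
  [[0,0,0,0,0,0],[0,0,2.5,0,0,0],[0,0,4.5,0,0,0],[0,0,5.05,0,0,0],[0,0,5.05,0,0,0]],
])

```text
clock: 7.68
tool_pos: [0.6588, -0.134, 0.0572]
orientation: [179.9, 0.2, -18.1]
force: [-0.0, 0.2, 0.5]
opening: 0.0005
gripper_force: 0.0
```

```bash
python3 - <<'E'
from h import *
s=snap('scene','scene4')
cv2.imwrite('pics/f.png',cv2.resize(s['img'][215:295,310:395,::-1],(510,480),interpolation=cv2.INTER_CUBIC))
from mv import *
c=[0.6599,-0.1342,0.0595,-18.12]
rows([st(t) for t in range(122,297,7)],c)
E
```

```text
[[-0.21, 0.06, 0.0, 0, 0, 3.5], [-0.42, 0.12, 0.0, 0, 0, 7.0], [-0.84, 0.19, 0.0, 0, 0, 14.0], [-1.27, 0.21, 0.0, 0, 0, 21.0], [-1.7, 0.18, 0.0, 0, 0, 28.0], [-2.12, 0.09, 0.0, 0, 0, 35.0], [-2.52, -0.04, -0.0, 0, 0, 42.0], [-2.91, -0.23, -0.0, 0, 0, 49.0]]
[[-0.41, 0.12, 0.0, 0, 0, 7.0], [-0.83, 0.19, 0.0, 0, 0, 14.0], [-1.26, 0.21, 0.0, 0, 0, 21.0], [-1.69, 0.18, 0.0, 0, 0, 28.0], [-2.11, 0.09, 0.0, 0, 0, 35.0], [-2.52, -0.04, -0.0, 0, 0, 42.0], [-2.9, -0.23, -0.0, 0, 0, 49.0], [-3.26, -0.46, -0.0, 0, 0, 56.0]]
[[-0.41, 0.12, 0.0, 0, 0, 7.0], [-0.84, 0.2, 0.0, 0, 0, 14.0], [-1.26, 0.21, 0.0, 0, 0, 21.0], [-1.69, 0.18, 0.0, 0, 0, 28.0], [-2.11, 0.09, 0.0, 0, 0, 35.0], [-2.52, -0.04, -0.0, 0, 0, 42.0], [-2.91, -0.23, -0.0, 0, 0, 49.0], [-3.27, -0.46, -0.0, 0, 0, 56.0]]
[[-0.41, 0.12, 0.0, 0, 0, 7.0], [-0.83, 0.19, 0.0, 0, 0, 14.0]]
end [ 6.5450e-01 -6.4200e-02  5.9500e-02 -1.9312e+02]
```

View pics/f.png

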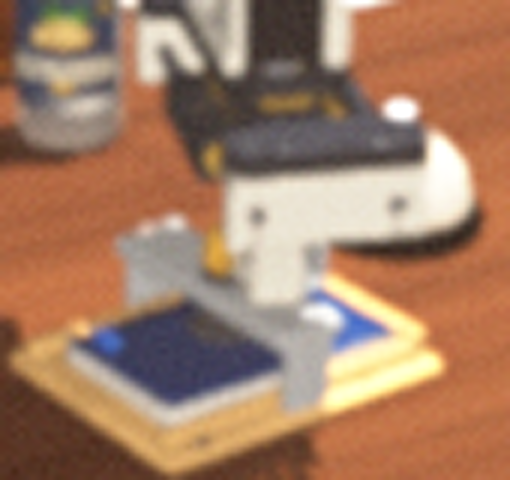

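The pad is home at the lip, and the finger sits beside the screw above the bridge, clear of the wing and plate. First stroke.

Request:
send_rows([
  [[-0.21,0.06,0,0,0,3.5],[-0.42,0.12,0,0,0,7.0],[-0.84,0.19,0,0,0,14.0],[-1.27,0.21,0,0,0,21.0],[-1.7,0.18,0,0,0,28.0],[-2.12,0.09,0,0,0,35.0],[-2.52,-0.04,0,0,0,42.0],[-2.91,-0.23,0,0,0,49.0]],
])

```text
clock: 8.4
tool_pos: [0.6345, -0.1231, 0.0611]
orientation: [-179.8, -0.1, -67.4]
force: [2.2, -2.7, -1.8]
opening: 0.0003
gripper_force: 1.5
```

Request:
send_rows([
  [[-0.41,0.12,0,0,0,7.0],[-0.83,0.19,0,0,0,14.0],[-1.26,0.21,0,0,0,21.0],[-1.69,0.18,0,0,0,28.0],[-2.11,0.09,0,0,0,35.0],[-2.52,-0.04,0,0,0,42.0],[-2.9,-0.23,0,0,0,49.0],[-3.26,-0.46,0,0,0,56.0]],
])

```text
clock: 9.07
tool_pos: [0.6252, -0.0913, 0.0609]
orientation: [-179.9, 0.0, -123.4]
force: [0.2, -3.6, -0.7]
opening: 0.0006
gripper_force: 1.4
```

Request:
send_rows([
  [[-0.41,0.12,0,0,0,7.0],[-0.84,0.2,0,0,0,14.0],[-1.26,0.21,0,0,0,21.0],[-1.69,0.18,0,0,0,28.0],[-2.11,0.09,0,0,0,35.0],[-2.52,-0.04,0,0,0,42.0],[-2.91,-0.23,0,0,0,49.0],[-3.27,-0.46,0,0,0,56.0]],
])

```text
clock: 9.73
tool_pos: [0.6463, -0.0658, 0.0605]
orientation: [180.0, 0.0, -179.4]
force: [-1.9, 0.2, -1.6]
opening: 0.0005
gripper_force: 1.2
```

Request:
send_rows([
  [[-0.41,0.12,0,0,0,7.0],[-0.83,0.19,0,0,0,14.0],[-0.83,0.19,0,0,0,14.0]],
])

```text
clock: 9.98
tool_pos: [0.6552, -0.0636, 0.0603]
orientation: [180.0, 0.1, 166.6]
force: [-2.0, 1.2, -0.2]
opening: 0.0006
gripper_force: 1.1
```

```bash
python3 - <<'E'
from mv import *
c=json.load(open('c.json'))
b=st(289,gap=6);u=b.copy();u[2]=.105
s=st(90);v=s.copy();v[2]=.105
rows([b,u,v],c)
E
```

```text
[[0.66, -0.03, -0.0, 0, 0, -1.0], [0.66, -0.03, -2.27, 0, 0, -1.0], [0.66, -0.03, -4.55, 0, 0, -1.0], [0.51, -0.24, -4.55, 0, 0, -7.8], [0.37, -0.44, -4.55, 0, 0, -14.7], [0.23, -0.65, -4.55, 0, 0, -21.6], [0.09, -0.85, -4.55, 0, 0, -28.4], [-0.05, -1.06, -4.55, 0, 0, -35.3]]
[[0.0, -0.25, -0.0, 0, 0, -6.8], [0.0, -0.5, -0.0, 0, 0, -13.7], [0.01, -0.75, -0.0, 0, 0, -20.6], [0.01, -1.0, -0.0, 0, 0, -27.4], [0.01, -1.25, -0.0, 0, 0, -34.3], [0.02, -1.5, -0.0, 0, 0, -41.2], [0.02, -1.75, -0.0, 0, 0, -48.0], [0.02, -2.0, -0.0, 0, 0, -54.9]]
[[0.21, -0.14, -0.0, 0, 0, -6.8], [0.41, -0.28, -0.0, 0, 0, -13.7], [0.62, -0.42, -0.0, 0, 0, -20.6], [0.82, -0.56, -0.0, 0, 0, -27.4], [1.03, -0.7, -0.0, 0, 0, -34.3], [1.24, -0.84, -0.0, 0, 0, -41.1], [1.44, -0.98, -0.0, 0, 0, -48.0], [1.65, -1.13, -0.0, 0, 0, -54.9]]
[[0.23, 0.09, -0.0, 0, 0, -6.8], [0.46, 0.18, -0.0, 0, 0, -13.7], [0.7, 0.26, -0.0, 0, 0, -20.6], [0.93, 0.35, -0.0, 0, 0, -27.4], [1.16, 0.44, -0.0, 0, 0, -34.3], [1.4, 0.53, -0.0, 0, 0, -41.1], [1.63, 0.61, -0.0, 0, 0, -48.0], [1.87, 0.7, -0.0, 0, 0, -54.9]]
end [ 0.6746 -0.1305  0.105   6.88  ]
```

Contact held through the first stroke at about 3 N, so the wing is at about 290°. I'll return over the top to the right side for the second stroke.

Request:
send_rows([
  [[0.66,-0.03,0,0,0,-1.0],[0.66,-0.03,-2.27,0,0,-1.0],[0.66,-0.03,-4.55,0,0,-1.0],[0.51,-0.24,-4.55,0,0,-7.8],[0.37,-0.44,-4.55,0,0,-14.7],[0.23,-0.65,-4.55,0,0,-21.6],[0.09,-0.85,-4.55,0,0,-28.4],[-0.05,-1.06,-4.55,0,0,-35.3]],
])

```text
clock: 10.65
tool_pos: [0.6529, -0.0746, 0.106]
orientation: [-179.9, 0.1, -157.1]
force: [-0.2, -0.4, -0.7]
opening: 0.0001
gripper_force: 0.0
```

Request:
send_rows([
  [[0,-0.25,0,0,0,-6.8],[0,-0.5,0,0,0,-13.7],[0.01,-0.75,0,0,0,-20.6],[0.01,-1.0,0,0,0,-27.4],[0.01,-1.25,0,0,0,-34.3],[0.02,-1.5,0,0,0,-41.2],[0.02,-1.75,0,0,0,-48.0],[0.02,-2.0,0,0,0,-54.9]],
])

```text
clock: 11.32
tool_pos: [0.6603, -0.0933, 0.1059]
orientation: [-179.9, 0.0, -102.2]
force: [0.4, -1.8, 0.6]
opening: 0.0005
gripper_force: 0.0
```

Request:
send_rows([
  [[0.21,-0.14,0,0,0,-6.8],[0.41,-0.28,0,0,0,-13.7],[0.62,-0.42,0,0,0,-20.6],[0.82,-0.56,0,0,0,-27.4],[1.03,-0.7,0,0,0,-34.3],[1.24,-0.84,0,0,0,-41.1],[1.44,-0.98,0,0,0,-48.0],[1.65,-1.13,0,0,0,-54.9]],
])

```text
clock: 11.98
tool_pos: [0.6676, -0.1119, 0.1059]
orientation: [-179.9, -0.1, -47.3]
force: [0.7, 0.4, -0.4]
opening: 0.0003
gripper_force: 0.0
```

Request:
send_rows([
  [[0.23,0.09,0,0,0,-6.8],[0.46,0.18,0,0,0,-13.7],[0.7,0.26,0,0,0,-20.6],[0.93,0.35,0,0,0,-27.4],[1.16,0.44,0,0,0,-34.3],[1.4,0.53,0,0,0,-41.1],[1.63,0.61,0,0,0,-48.0],[1.87,0.7,0,0,0,-54.9]],
])

```text
clock: 12.65
tool_pos: [0.6749, -0.1305, 0.1059]
orientation: [180.0, -0.1, 7.6]
force: [-0.7, 0.0, -0.4]
opening: 0.0002
gripper_force: 0.0
```

```bash
python3 - <<'E'
from mv import *
c=json.load(open('c.json'))
rows([st(90,z=.058)]*1,c);c=json.load(open('c.json'))
rows([st(t,z=.058) for t in range(97,294,7)],c)
E
```

```text
[[-0.0, -0.0, 2.35, 0, 0, 0.0], [-0.0, -0.0, 4.7, 0, 0, 0.0]]
end [ 0.6746 -0.1305  0.058   6.88  ]
[[-0.21, 0.06, -0.0, 0, 0, 3.5], [-0.41, 0.12, -0.0, 0, 0, 7.0], [-0.84, 0.19, -0.0, 0, 0, 14.0], [-1.27, 0.21, -0.0, 0, 0, 21.0], [-1.69, 0.17, -0.0, 0, 0, 28.0], [-2.11, 0.09, -0.0, 0, 0, 35.0], [-2.52, -0.05, -0.0, 0, 0, 42.0], [-2.91, -0.23, -0.0, 0, 0, 49.0]]
[[-0.41, 0.12, -0.0, 0, 0, 7.0], [-0.83, 0.19, -0.0, 0, 0, 14.0], [-1.26, 0.2, -0.0, 0, 0, 21.0], [-1.69, 0.17, -0.0, 0, 0, 28.0], [-2.11, 0.08, -0.0, 0, 0, 35.0], [-2.52, -0.05, -0.0, 0, 0, 42.0], [-2.9, -0.24, -0.0, 0, 0, 49.0], [-3.27, -0.47, -0.0, 0, 0, 56.0]]
[[-0.41, 0.12, -0.0, 0, 0, 7.0], [-0.83, 0.19, -0.0, 0, 0, 14.0], [-1.26, 0.21, -0.0, 0, 0, 21.0], [-1.68, 0.17, -0.0, 0, 0, 28.0], [-2.1, 0.09, -0.0, 0, 0, 35.0], [-2.51, -0.05, -0.0, 0, 0, 42.0], [-2.9, -0.23, -0.0, 0, 0, 49.0], [-3.26, -0.46, -0.0, 0, 0, 56.0]]
[[-0.41, 0.12, -0.0, 0, 0, 7.0], [-0.84, 0.19, -0.0, 0, 0, 14.0], [-1.27, 0.21, -0.0, 0, 0, 21.0], [-1.69, 0.17, -0.0, 0, 0, 28.0], [-2.11, 0.09, -0.0, 0, 0, 35.0], [-2.52, -0.05, -0.0, 0, 0, 42.0]]
end [ 6.5640e-01 -6.4100e-02  5.8000e-02 -1.9612e+02]
```

Request:
send_rows([
  [[0,0,0,0,0,0],[0,0,2.35,0,0,0],[0,0,4.2,0,0,0],[0,0,4.7,0,0,0],[0,0,4.7,0,0,0]],
])

```text
clock: 13.07
tool_pos: [0.6735, -0.1303, 0.0565]
orientation: [-180.0, 0.1, 6.9]
force: [-0.4, 1.0, 0.5]
opening: 0.0005
gripper_force: 0.0
```

Request:
send_rows([
  [[-0.21,0.06,0,0,0,3.5],[-0.41,0.12,0,0,0,7.0],[-0.84,0.19,0,0,0,14.0],[-1.27,0.21,0,0,0,21.0],[-1.69,0.17,0,0,0,28.0],[-2.11,0.09,0,0,0,35.0],[-2.52,-0.05,0,0,0,42.0],[-2.91,-0.23,0,0,0,49.0]],
])

```text
clock: 13.73
tool_pos: [0.6471, -0.1318, 0.0595]
orientation: [-179.9, -0.2, -42.5]
force: [2.6, -1.7, -2.3]
opening: 0.0005
gripper_force: 1.5
```

Request:
send_rows([
  [[-0.41,0.12,0,0,0,7.0],[-0.83,0.19,0,0,0,14.0],[-1.26,0.2,0,0,0,21.0],[-1.69,0.17,0,0,0,28.0],[-2.11,0.08,0,0,0,35.0],[-2.52,-0.05,0,0,0,42.0],[-2.9,-0.24,0,0,0,49.0],[-3.27,-0.47,0,0,0,56.0]],
])

```text
clock: 14.4
tool_pos: [0.6252, -0.1064, 0.0593]
orientation: [-179.9, -0.0, -98.5]
force: [1.3, -4.1, -1.3]
opening: 0.0004
gripper_force: 1.4
```

Request:
send_rows([
  [[-0.41,0.12,0,0,0,7.0],[-0.83,0.19,0,0,0,14.0],[-1.26,0.21,0,0,0,21.0],[-1.68,0.17,0,0,0,28.0],[-2.1,0.09,0,0,0,35.0],[-2.51,-0.05,0,0,0,42.0],[-2.9,-0.23,0,0,0,49.0],[-3.26,-0.46,0,0,0,56.0]],
])

```text
clock: 15.07
tool_pos: [0.6335, -0.0746, 0.059]
orientation: [-180.0, 0.0, -154.5]
force: [-1.4, -2.0, -2.1]
opening: 0.0006
gripper_force: 1.1
```

Request:
send_rows([
  [[-0.41,0.12,0,0,0,7.0],[-0.84,0.19,0,0,0,14.0],[-1.27,0.21,0,0,0,21.0],[-1.69,0.17,0,0,0,28.0],[-2.11,0.09,0,0,0,35.0],[-2.52,-0.05,0,0,0,42.0],[-2.52,-0.05,0,0,0,42.0]],
])

```text
clock: 15.65
tool_pos: [0.657, -0.0635, 0.0587]
orientation: [180.0, 0.0, 163.6]
force: [-0.8, 2.5, 0.4]
opening: 0.0004
gripper_force: 1.1
```

```bash
python3 - <<'E'
from mv import *
c=json.load(open('c.json'))
b=st(292,gap=6,z=.058);u=b.copy();u[2]=.105
v=st(95,z=.105)
rows([b,u,v],c)
c=json.load(open('c.json'));print(c)
E
```

```text
[[0.66, -0.03, -0.0, 0, 0, -1.0], [0.66, -0.03, -2.35, 0, 0, -1.0], [0.66, -0.03, -4.7, 0, 0, -1.0], [0.52, -0.24, -4.7, 0, 0, -7.8], [0.38, -0.45, -4.7, 0, 0, -14.6], [0.24, -0.66, -4.7, 0, 0, -21.3], [0.11, -0.86, -4.7, 0, 0, -28.1], [-0.03, -1.07, -4.7, 0, 0, -34.9]]
[[0.0, -0.25, -0.0, 0, 0, -6.8], [0.01, -0.5, -0.0, 0, 0, -13.6], [0.02, -0.75, -0.0, 0, 0, -20.4], [0.02, -1.0, -0.0, 0, 0, -27.2], [0.03, -1.25, -0.0, 0, 0, -34.0], [0.03, -1.5, -0.0, 0, 0, -40.8], [0.04, -1.75, -0.0, 0, 0, -47.6], [0.04, -2.0, -0.0, 0, 0, -54.4]]
[[0.21, -0.14, -0.0, 0, 0, -6.8], [0.42, -0.28, -0.0, 0, 0, -13.6], [0.62, -0.42, -0.0, 0, 0, -20.4], [0.83, -0.56, -0.0, 0, 0, -27.2], [1.04, -0.7, -0.0, 0, 0, -33.9], [1.24, -0.85, -0.0, 0, 0, -40.7], [1.45, -0.99, -0.0, 0, 0, -47.5], [1.66, -1.13, -0.0, 0, 0, -54.3]]
[[0.23, 0.08, -0.0, 0, 0, -6.8], [0.47, 0.17, -0.0, 0, 0, -13.6], [0.7, 0.25, -0.0, 0, 0, -20.4], [0.94, 0.34, -0.0, 0, 0, -27.2], [1.17, 0.43, -0.0, 0, 0, -34.0], [1.41, 0.51, -0.0, 0, 0, -40.8], [1.64, 0.6, -0.0, 0, 0, -47.6], [1.88, 0.68, -0.0, 0, 0, -54.4]]
end [ 0.6718 -0.1317  0.105   1.88  ]
[0.6718005317439641, -0.1317184169333091, 0.10499999999999998, 1.8800000000000026]
```

Request:
send_rows([
  [[0.66,-0.03,0,0,0,-1.0],[0.66,-0.03,-2.35,0,0,-1.0],[0.66,-0.03,-4.7,0,0,-1.0],[0.52,-0.24,-4.7,0,0,-7.8],[0.38,-0.45,-4.7,0,0,-14.6],[0.24,-0.66,-4.7,0,0,-21.3],[0.11,-0.86,-4.7,0,0,-28.1],[-0.03,-1.07,-4.7,0,0,-34.9]],
])

```text
clock: 16.32
tool_pos: [0.6538, -0.0745, 0.1058]
orientation: [-180.0, 0.1, -160.6]
force: [-0.0, 0.4, -0.0]
opening: 0.0006
gripper_force: 0.0
```

Request:
send_rows([
  [[0,-0.25,0,0,0,-6.8],[0.01,-0.5,0,0,0,-13.6],[0.02,-0.75,0,0,0,-20.4],[0.02,-1.0,0,0,0,-27.2],[0.03,-1.25,0,0,0,-34.0],[0.03,-1.5,0,0,0,-40.8],[0.04,-1.75,0,0,0,-47.6],[0.04,-2.0,0,0,0,-54.4]],
])

```text
clock: 16.98
tool_pos: [0.6598, -0.0936, 0.1057]
orientation: [-179.9, 0.0, -106.2]
force: [0.2, -0.2, -0.2]
opening: 0.0005
gripper_force: 0.0
```

Request:
send_rows([
  [[0.21,-0.14,0,0,0,-6.8],[0.42,-0.28,0,0,0,-13.6],[0.62,-0.42,0,0,0,-20.4],[0.83,-0.56,0,0,0,-27.2],[1.04,-0.7,0,0,0,-33.9],[1.24,-0.85,0,0,0,-40.7],[1.45,-0.99,0,0,0,-47.5],[1.66,-1.13,0,0,0,-54.3]],
])

```text
clock: 17.65
tool_pos: [0.6659, -0.1127, 0.1057]
orientation: [-179.9, -0.1, -51.9]
force: [1.9, 0.6, -0.1]
opening: 0.0005
gripper_force: 0.0
```

Request:
send_rows([
  [[0.23,0.08,0,0,0,-6.8],[0.47,0.17,0,0,0,-13.6],[0.7,0.25,0,0,0,-20.4],[0.94,0.34,0,0,0,-27.2],[1.17,0.43,0,0,0,-34.0],[1.41,0.51,0,0,0,-40.8],[1.64,0.6,0,0,0,-47.6],[1.88,0.68,0,0,0,-54.4]],
])

```text
clock: 18.32
tool_pos: [0.6719, -0.1318, 0.1058]
orientation: [180.0, -0.1, 2.5]
force: [-0.0, -0.5, -0.4]
opening: 0.0006
gripper_force: 0.0
```

Request:
send_rows([
  [[0,0,0,0,0,0],[0,0,2.35,0,0,0],[0,0,4.2,0,0,0],[0,0,4.75,0,0,0],[0,0,4.75,0,0,0]],
])

```text
clock: 18.73
tool_pos: [0.6706, -0.1316, 0.0558]
orientation: [180.0, 0.2, 1.8]
force: [-0.5, 0.6, -0.1]
opening: 0.0004
gripper_force: 0.0
```

```bash
python3 - <<'E'
from mv import *
c=json.load(open('c.json'));c[2]=.0575
rows([st(t,z=.0575) for t in [102,109,116,123,130,136,142,148,152,156,160,163,166,169,172,174,176,178,180,182,184,186]],c)
E
```

```text
[[-0.21, 0.06, 0.0, 0, 0, 3.5], [-0.42, 0.12, 0.0, 0, 0, 7.0], [-0.84, 0.19, 0.0, 0, 0, 14.0], [-1.27, 0.21, 0.0, 0, 0, 21.0], [-1.69, 0.17, 0.0, 0, 0, 28.0], [-2.11, 0.09, 0.0, 0, 0, 35.0], [-2.46, -0.03, -0.0, 0, 0, 41.0], [-2.8, -0.18, -0.0, 0, 0, 47.0]]
[[-0.35, 0.11, 0.0, 0, 0, 6.0], [-0.59, 0.16, 0.0, 0, 0, 10.0], [-0.83, 0.19, 0.0, 0, 0, 14.0], [-1.07, 0.21, 0.0, 0, 0, 18.0], [-1.26, 0.21, 0.0, 0, 0, 21.0], [-1.44, 0.2, 0.0, 0, 0, 24.0], [-1.63, 0.19, 0.0, 0, 0, 27.0], [-1.81, 0.16, 0.0, 0, 0, 30.0]]
[[-0.11, 0.04, 0.0, 0, 0, 2.0], [-0.23, 0.07, 0.0, 0, 0, 4.0], [-0.35, 0.1, 0.0, 0, 0, 6.0], [-0.47, 0.13, 0.0, 0, 0, 8.0], [-0.59, 0.16, 0.0, 0, 0, 10.0], [-0.71, 0.17, 0.0, 0, 0, 12.0], [-0.83, 0.19, 0.0, 0, 0, 14.0]]
end [ 6.259e-01 -1.116e-01  5.750e-02 -8.912e+01]
```

Request:
send_rows([
  [[-0.21,0.06,0,0,0,3.5],[-0.42,0.12,0,0,0,7.0],[-0.84,0.19,0,0,0,14.0],[-1.27,0.21,0,0,0,21.0],[-1.69,0.17,0,0,0,28.0],[-2.11,0.09,0,0,0,35.0],[-2.46,-0.03,0,0,0,41.0],[-2.8,-0.18,0,0,0,47.0]],
])

```text
clock: 19.4
tool_pos: [0.6454, -0.131, 0.059]
orientation: [-179.9, -0.2, -45.4]
force: [2.7, -1.8, -2.1]
opening: 0.0002
gripper_force: 1.6
```

Request:
send_rows([
  [[-0.35,0.11,0,0,0,6.0],[-0.59,0.16,0,0,0,10.0],[-0.83,0.19,0,0,0,14.0],[-1.07,0.21,0,0,0,18.0],[-1.26,0.21,0,0,0,21.0],[-1.44,0.2,0,0,0,24.0],[-1.63,0.19,0,0,0,27.0],[-1.81,0.16,0,0,0,30.0]],
])

```text
clock: 20.07
tool_pos: [0.6313, -0.1195, 0.0589]
orientation: [-179.8, -0.1, -75.3]
force: [2.2, -2.7, -2.8]
opening: 0.0003
gripper_force: 1.9
```

Request:
send_rows([
  [[-0.11,0.04,0,0,0,2.0],[-0.23,0.07,0,0,0,4.0]],
])

```text
clock: 20.23
tool_pos: [0.63, -0.1175, 0.0589]
orientation: [-179.8, -0.1, -79.2]
force: [1.8, -4.0, -2.4]
opening: 0.0008
gripper_force: 1.9
```

Request:
send_rows([
  [[-0.12,0.03,0,0,0,2.0],[-0.24,0.07,0,0,0,4.0],[-0.24,0.07,0,0,0,4.0]],
])

```text
clock: 20.48
tool_pos: [0.6288, -0.1157, 0.0589]
orientation: [-179.8, -0.1, -83.2]
force: [1.3, -6.9, -3.4]
opening: 0.0001
gripper_force: 3.1
```

Request:
send_rows([
  [[-0.12,0.03,0,0,0,2.0],[-0.24,0.07,0,0,0,4.0],[-0.24,0.07,0,0,0,4.0]],
])

```text
clock: 20.73
tool_pos: [0.6279, -0.1144, 0.059]
orientation: [-179.8, -0.2, -87.2]
force: [3.2, -11.8, -3.6]
opening: 0.0002
gripper_force: 5.8
```

Request:
send_rows([
  [[-0.1,0,0,0,0,0],[-0.2,0,0,0,0,0],[-0.2,0,0,0,0,0]],
])

```text
clock: 20.98
tool_pos: [0.6278, -0.1136, 0.0591]
orientation: [-179.9, -0.2, -87.1]
force: [4.6, -17.5, -5.0]
opening: 0.0001
gripper_force: 8.8
```

Request:
send_rows([
  [[-0.1,0,0,0,0,0],[-0.2,0,0,0,0,0],[-0.2,0,0,0,0,0]],
])

```text
clock: 21.23
tool_pos: [0.6277, -0.1128, 0.0591]
orientation: [-179.9, -0.3, -87.1]
force: [4.9, -23.8, -5.3]
opening: 0.0004
gripper_force: 11.7
```

```bash
python3 - <<'E'
from h import *
s=snap('top','top5')
o=ctrl.get_obs();print(o['tool_pos'],o['force'],o['moment'])
cv2.imwrite('pics/g.png',cv2.resize(s['img'][165:255,285:385,::-1],None,fx=6,fy=6,interpolation=cv2.INTER_CUBIC))
E
```

```text
[ 0.62773509 -0.11285715  0.05912434] [  5.11219728 -23.06465408  -4.69341079] [-8.51662051 -1.85174142 -0.24752233]
```

Request:
send_rows([
  [[-0.1,0,0,0,0,0],[-0.2,0,0,0,0,0],[-0.2,0,0,0,0,0],[-0.2,0,0,0,0,0]],
])

```text
clock: 21.62
tool_pos: [0.6277, -0.1121, 0.0592]
orientation: [-179.9, -0.4, -87.2]
force: [5.7, -30.1, -5.0]
opening: 0.0007
gripper_force: 14.6
```

Request:
send_rows([
  [[0.3,0,0,0,0,0],[0.6,0,0,0,0,0],[1.2,0,0,0,0,0],[1.2,0,-2.5,0,0,0],[1.2,0,-5.0,0,0,0],[1.2,3.5,-8.0,0,0,0],[1.2,7.5,-10.0,0,0,0],[1.2,11.5,-10.0,0,0,0]],
])

```text
clock: 22.28
tool_pos: [0.519, -0.1239, 0.161]
orientation: [-179.6, -0.0, -87.1]
force: [0.1, -0.1, 1.6]
opening: 0.0003
gripper_force: 0.0
```

Request:
send_rows([
  [[0,4,0,0,0,0],[0,8,0,0,0,0],[0,8,0,0,0,0]],
])

```text
clock: 22.53
tool_pos: [0.43, -0.1282, 0.1575]
orientation: [180.0, 0.1, -87.2]
force: [-0.8, -0.3, -1.3]
opening: 0.0006
gripper_force: 0.0
```

```bash
python3 - <<'E'
from h import *
s=snap('top','top6')
o=ctrl.get_obs();print(o['tool_pos'],o['force'])
cv2.imwrite('pics/g.png',cv2.resize(s['img'][165:255,285:385,::-1],None,fx=6,fy=6,interpolation=cv2.INTER_CUBIC))
E
```

```text
[ 0.43397837 -0.12806858  0.15834553] [ 0.88519981 -0.6159917   0.33596274]
```

View pics/g.png

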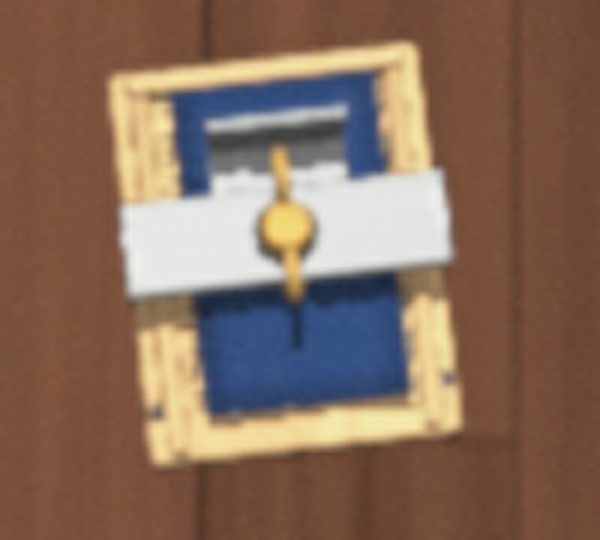

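The top view shows the wings lying along the press axis: tips (278,150) and (294,298), a 6.2° tilt that matches the guides. The pad's rear edge is at the lip along (175,92)–(378,72), so the pad is home and the screw is at its stop. Handing in.

```bash
python3 -c "
from plant import ctrl
print(ctrl.close_job())"
```

```text
the job is handed in; nothing more can be done
None
```

The pad is pushed fully home against the rear lip, the thumbscrew is tightened to its hard stop so its foot clamps the pad, and the job was handed in after about 23 s on the robot's clock with the arm clear of everything.

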